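# Put the red plate cassette away in the instrument drawer

## Robot

A 7-joint arm with a two-finger parallel gripper is mounted at the origin on the work surface. World frame = base frame: x ahead of the robot, y to its left, z up, the work surface at z = 0. Lengths are in mm, angles in degrees, forces in N, time in s.
With the tool pointing down it reaches from about 425 to 825 mm from the base axis. Payload 3.6 kg.
Tool frame: the origin (TCP) lies on the centre line of the jaws, within the pads' length; the fingertips stand 19 mm ahead of it and the grasp point (between the pads) is the TCP (arm.tcp_to_tips is the distance from the TCP to the fingertips, in mm); z points along the fingers, y is the line along which they close (so a half turn about z gives the same grasp; the last joint's range is limited). The gripper opens to 93 mm and grips with 3 to 60 N. Pads are 15 mm wide; open, the fingers measure 128 mm over their backs; the gripper's body (75 mm by 188 mm) begins 65 mm behind the grasp point.
Start: joints at [-73.023, 35.231, -0.722, 81.555, 0.464, 63.22, -2.315], TCP at [206.162, 616.409, 237.64] pointing down, gripper open.
Joint ranges: [-178.69, 178.69], [-17.37, 117.87], [-77.05, 75.6], [15.02, 138.74], [-78.02, 258.01], [0.78, 113.62], [-162.83, 162.83]. Speed limits (degrees/s): [159.86, 159.86, 180, 180, 180, 180, 180].

## Interface

Orientations are given as [roll, pitch, yaw] about the fixed x, y, z axes, in that order (R = Rz(yaw) Ry(pitch) Rx(roll)).
In Python, from rig import arm gives the robot as it stands.
- The arm moves only by the tool play_rows, never from a script. Its argument "steps" is one flat list of numbers, 6 for each row, row after row: the shift along the tool's x, y, z as a fraction of full scale, then the turn, a rotation vector about the tool's x, y, z as a fraction of full scale. A call has 1 to 20 rows; each row is the pose to reach, as a shift and turn from the pose commanded when the call began, along the tool's axes at that moment, turning the shorter way round; what a row does not reach only later rows make up. Full scale, the value 1, is 1 m for a shift and 360 degrees for a turn. A row lasts 1/8 s, in which the tool goes at most 62.5 mm and 10.7 degrees, less where a joint would pass 70% of its speed; a pose out of reach is approached as far as the arm can. A call with a number of a shift or a turn outside -1 to 1 is refused whole. A call with a gripper value outside its range is refused whole. "grip" is the opening, from -1 (shut) to 1 (fully open), set as the call begins (left out, the last holds). The fingers move at their own pace and stop on an object; "grip_force" is the grip in N (left out, the last holds). Time passes only in rows, so rows that repeat a pose let the fingers close. It gives the time, the measured TCP pose, the force, the opening and the grip force at its end, in the units of the state.
- arm.sense(): the state, without advancing time (a new reading comes with each control period).
- arm.snapshot(name): name is "scene" or "top" or "wrist"; returns the picture (480x640x3 uint8, red, green, blue); there is no depth.
- arm.camera_info(name): a dict with "K" (3x3 intrinsics, pixels), "T" (4x4, takes a point from camera to world coordinates). Camera axes: x right, y down, z forward; pixel columns grow to the right and rows downward; lengths in mm; the calibration is good to about 2 mm. A picture is of the moment at which its call begins: read the wrist's pose just before it. camera_info takes no time and is no camera call; for the wrist camera it gives the pose at the moment of the call.
- arm.close_job(): hands the job in; it is judged then, once.
Trained networks look in the newest picture that a camera, given by its name, has taken for a name from the list of things; names that differ only in an ending like _2 or _b are one class to them, and where a whole thing is asked for, a point or a joint stands for the part that bears it (a point fixed in the world has none). Each returns a list of dicts, best first, with "conf" (0 to 1); they miss things now and then, are a little off and sometimes report something else, mostly with a low value. They report only what shows in the picture. A call takes as long as a camera call. They do not tell look-alikes from the thing itself.
- arm.cut_out(label, camera): "pixels" (480x640 bool, what is visible of it) and "bbox" ([left, top, width, height] in pixels, round what is visible of it).
The state is a dict: "time": time; "joint_positions": joint angles; "joint_velocities": joint speeds; "tau": joint torques, N m; "tcp_pos": TCP position; "tcp_rot": TCP orientation; "ft_force": force on the tool from outside, world axes, zero at the start; "ft_torque": the same for the moment, N m; "finger_gap": finger opening in mm; "grip_force": force on a finger pad.
Only numpy, scipy, OpenCV 4.12 (cv2) and the standard library are available. Lean on these libraries where they do the work, as an engineer would, in place of code of your own. Each camera call takes 0.05 s, during which the arm holds its last target. There are 200 camera calls.

## Task

Pull the drawer of the white unit wide open by its handle, take the plate cassette with the red top out of the bench rack and stand it fully down in the empty middle slot inside the drawer, then let go and push the drawer fully shut with the cassette in it. Leave the other cassettes, bottles, jar, beaker and spatula where they are.

Things in the scene. Friction and masses are not known exactly. Their poses are not given: they have to be found in the camera images.
- unit_front (a point): middle of the upper front edge of the low white drawer unit (black sides), 300 deep (x) x 260 wide (y) x 140 high, fixed to the table; x points back into the unit, so the front faces -x; z up. A tray rim 14 high stands on its top, from 90 behind the front backwards; an amber jar 90 high is fixed in the tray
- drawer (a joint): how far the drawer is pulled out along the unit's -x, m: 0 shut, 0.155 at its stop; slides with about 2 N and stays where left. Starts shut or up to 12 mm ajar. Fully out, the middle slot's centre is 75 mm in front of the unit. Its side walls reach 59 mm above the table, its grey front panel 128 mm
- handle (a point): middle of the drawer's black bar handle: level bar 11 thick, 130 long along the unit's y, 100 above the table, its centre 40 in front of the grey drawer front (34 clear between bar and front; posts at 60 either side of the middle); 40 below the unit's top. Moves with the drawer; x points into the unit (opening goes to -x), y along the bar, z up
- slot (a point): centre of the floor of the drawer's empty middle slot, 120 behind the bar's centre, 80 lower (20 above the table); 100 long along x (sliding direction), 12 wide (y); walls 24 high, lips flaring to 20 wide at 32 high. Fixed cassettes (blue, green tops, same size) stand 65 to either side. A seated cassette's top is 90 above the table and passes under the unit's top. Axes as the handle's
- rack: white bench rack, base 120 (x) x 160 (y) x 6 thick, fixed to the table, origin at the centre of its underside; three slots along its x at y = -50, 0 and 50 with the same section as the drawer's, floor 6 above the table; holds three cassettes in any order
- cassette_red: flat cassette 90 long (x) x 8 thick (y) x 70 high (z), 80 g, grey frame with a red grip strip along its top 16 mm; origin at the centre of its lower edge, x along its length, z up. The one to put away; starts standing in one of the rack's slots
- cassette_yellow: flat cassette 90 long (x) x 8 thick (y) x 70 high (z), 80 g, grey frame with a yellow grip strip along its top 16 mm; origin at the centre of its lower edge, x along its length, z up. Stays in the rack
- cassette_black: flat cassette 90 long (x) x 8 thick (y) x 70 high (z), 80 g, grey frame with a black grip strip along its top 16 mm; origin at the centre of its lower edge, x along its length, z up. Stays in the rack
- bottle_back: amber bottle, diameter 86, 180 high, origin at the centre of its base; stays
- bottle_side: amber bottle, diameter 86, 180 high, close to the right of the drawer and its path, origin at the centre of its base; stays
- beaker: glass beaker, diameter 70, 90 high, origin at the centre of its base; stays
- spatula: spatula with blue handle, 200 long, lying; origin under its middle; stays
- jar: white jar with red cap, diameter 52, 70 high, standing to the left of the drawer's path, origin at the centre of its base; stays
There are look-alikes about, which are no part of the job. Leave any blue look-alike of the cassette_red alone.

How it is judged (in metres and radians):
On the way, in this order (a step that is already met when the one before it is completed fails the run):
1. the drawer is pulled at least 120 mm open (value of joint drawer above 0.12 m), for 0.2 s.
2. the red cassette stands fully down in the middle slot of the open drawer (at least 90 mm out), released by the fingers (x of cassette_red in the frame of slot between -0.009 and 0.009 m and y of cassette_red in the frame of slot between -0.006 and 0.006 m and z of cassette_red in the frame of slot between -0.004 and 0.006 m and angle between cassette_red's own z axis and vertical below 0.22 rad and angle between the x axis of cassette_red and the x axis of slot, either way round below 0.12 rad and value of joint drawer above 0.09 m and contact force between cassette_red and the fingers below 0.1 N), for 0.2 s.
At the end, for the whole second after the job is handed in: Drawer shut (within 8 mm); red cassette at rest in its middle slot: within 6 mm of the floor, 9 mm of centre lengthwise, 6 mm across, aligned within 7 deg, leaning under 12.6 deg. Other cassettes, bottles, jar, beaker, spatula within 25 mm of their start (value of joint drawer below 0.008 m and x of cassette_red in the frame of slot between -0.009 and 0.009 m and y of cassette_red in the frame of slot between -0.006 and 0.006 m and z of cassette_red in the frame of slot between -0.004 and 0.006 m and angle between cassette_red's own z axis and vertical below 0.22 rad and angle between the x axis of cassette_red and the x axis of slot, either way round below 0.12 rad and linear speed of cassette_red below 0.02 m/s and distance of each of cassette_yellow, cassette_black, bottle_back, bottle_side, beaker, spatula, jar from where it was at the start of the episode below 0.025 m); the robot touches nothing.
It fails at once if a bystander (another cassette, bottle, jar, beaker or spatula) is moved by more than 25 mm (distance of any of cassette_yellow, cassette_black, bottle_back, bottle_side, beaker, spatula, jar from where it was at the start of the episode above 0.025 m).
It also fails if it takes over 70 s, if anything falls off the work surface, if the arm or the gripper's body presses on something with over 40 N, if the wrist force passes 120 N, or if a joint passes its speed limit or range.

## Working session

There is one attempt and no reset: what is moved stays moved. The work goes in short steps, Python scripts to look and compute and a tool call to move; the robot and the scene stay as the last step left them, time stands still between calls to the robot, and variables do not carry over. Pictures are saved under pics/ and viewed, at most 11 in all, crops included, and the job is handed in when it is done.

Besides the shell and the picture viewer there is one more tool, called in YAML: its name, and indented under it one key for each argument. play_rows: Moves the arm, as the interface text tells. Shift numbers are shares of 1 m and turn numbers shares of 360 degrees, none past 1 either way. Its arguments: {"type":"object","properties":{"steps":{"type":"array","items":{"type":"number","minimum":-1,"maximum":1}},"grip":{"type":"number"},"grip_force":{"type":"number"}},"required":["steps"]}

```bash
ls; mkdir -p pics
python3 - <<'E'
from rig import arm
import cv2,numpy as np
s=arm.sense();print({k:np.round(s[k],2) for k in('time','tcp_pos','tcp_rot','finger_gap','ft_force')})
for c in('scene','top'):
    im=arm.snapshot(c);cv2.imwrite(f'pics/{c}0.png',im[:,:,::-1])
    i=arm.camera_info(c);print(c,np.round(i['K'],1).tolist(),np.round(i['T'],3).tolist())
    for l in('cassette_red','handle','unit_front','rack','drawer','slot','jar','bottle_side'):
        for d in arm.cut_out(l,c)[:4]:print(l,round(d['conf'],2),d['bbox'])
E
```

```text
pics
{'time': np.float64(0.0), 'tcp_pos': array([205.94, 615.73, 236.51]), 'tcp_rot': array([-179.86,    0.  ,  161.51]), 'finger_gap': np.float64(92.87), 'ft_force': array([0.26, 0.3 , 0.05])}
scene [[533.9, 0.0, 313.0], [0.0, 533.9, 238.8], [0.0, 0.0, 1.0]] [[-0.749, 0.551, -0.367, 1135.793], [0.662, 0.619, -0.423, 624.318], [-0.006, -0.56, -0.829, 1432.159], [0.0, 0.0, 0.0, 1.0]]
cassette_red 0.83 [314.5, 156.8, 22.6, 22.4]
cassette_red 0.74 [289.6, 201.1, 21.7, 22.7]
cassette_red 0.71 [336.1, 191.2, 25.3, 20.3]
cassette_red 0.64 [319.8, 218.1, 26.7, 23.9]
handle 0.62 [317.3, 303.5, 101.6, 21.4]
unit_front 0.67 [307.5, 302.8, 116.7, 143.5]
rack 0.75 [265.2, 190.6, 56.9, 43.2]
drawer 0.97 [322.2, 302.6, 92.6, 20.9]
slot 0.56 [316.9, 300.3, 95.6, 23.0]
bottle_side 0.63 [274.9, 296.1, 34.9, 50.3]
top [[525.8, 0.0, 328.7], [0.0, 525.8, 232.6], [0.0, 0.0, 1.0]] [[0.002, -0.98, 0.201, 246.301], [-1.0, -0.002, 0.001, -37.383], [-0.0, -0.201, -0.98, 1562.104], [0.0, 0.0, 0.0, 1.0]]
cassette_red 0.66 [378.0, 243.3, 6.6, 31.8]
cassette_red 0.53 [402.1, 320.5, 29.4, 9.5]
cassette_red 0.43 [322.9, 262.6, 29.9, 14.2]
cassette_red 0.37 [336.4, 153.2, 32.2, 36.7]
handle 0.59 [195.3, 175.1, 73.8, 72.0]
unit_front 0.65 [121.5, 101.9, 146.2, 140.9]
rack 0.63 [369.7, 241.2, 53.9, 38.5]
drawer 0.79 [197.8, 175.2, 72.0, 67.6]
slot 0.7 [196.1, 174.0, 70.9, 72.1]
slot 0.18 [377.3, 241.6, 6.9, 32.1]
jar 0.6 [187.3, 275.3, 26.8, 16.0]
bottle_side 0.67 [263.1, 143.2, 32.3, 38.4]
```

```bash
ls -la pics
```

```text
total 868
drwxr-xr-x 2 agent agent   4096 Nov 30 03:11 .
drwxr-xr-x 3 agent agent   4096 Nov 30 03:10 ..
-rw-r--r-- 1 agent agent 503801 Nov 30 03:11 scene0.png
-rw-r--r-- 1 agent agent 373376 Nov 30 03:11 top0.png
```

View pics/scene0.png

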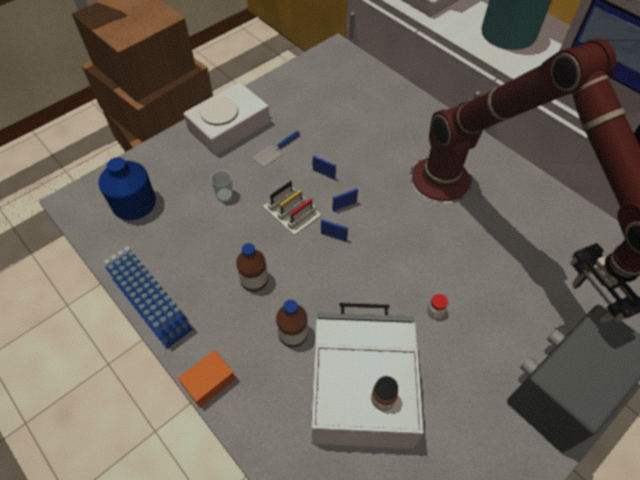

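View pics/top0.png

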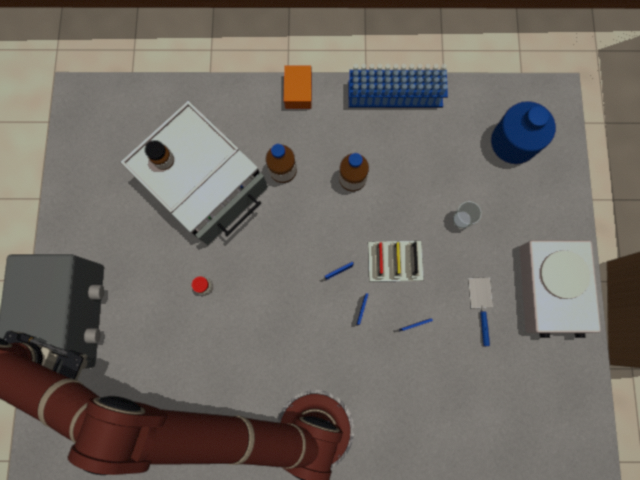

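The scene picture shows the rack at about (292,208), holding black, yellow and red tops. Three loose blue look-alikes stand at (324,167), (345,200) and (334,230). The drawer unit is at (367,380) with its bar at (364,307). In the top view the red-top cassette is at (380,260), the leftmost in the rack, and the handle is at (240,218). Next I'll measure and enlarge.

```bash
cat > h.py <<'E'
from rig import arm
import numpy as np,cv2
def w(c,uv,z,info=None):
    i=info or arm.camera_info(c);T=np.array(i['T']);d=T[:3,:3]@np.linalg.inv(i['K'])@[uv[0],uv[1],1]
    return T[:3,3]+d*(z-T[2,3])/d[2]
def px(c,p,info=None):
    i=info or arm.camera_info(c);T=np.array(i['T']);q=np.array(i['K'])@(T[:3,:3].T@(np.array(p)-T[:3,3]));return q[:2]/q[2]
E
python3 - <<'E'
from h import *
im=cv2.imread('pics/top0.png')
a=cv2.resize(im[95:250,110:300],None,fx=3,fy=3,interpolation=cv2.INTER_CUBIC)
b=cv2.resize(im[235:285,362:432],None,fx=3,fy=3,interpolation=cv2.INTER_CUBIC)
o=np.zeros((465,785,3),np.uint8);o[:,:570]=a;o[:150,572:572+210]=b
sc=cv2.imread('pics/scene0.png')[180:235,262:332];o[200:200+165,572:782]=cv2.resize(sc,None,fx=3,fy=3,interpolation=cv2.INTER_CUBIC)
cv2.imwrite('pics/z.png',o)
hsv=cv2.cvtColor(im,cv2.COLOR_BGR2HSV)
def blob(m,box,z,n):
    x0,y0,x1,y1=box;k=np.zeros(m.shape,bool);k[y0:y1,x0:x1]=m[y0:y1,x0:x1];v,u=np.nonzero(k)
    P=np.array([w('top',p,z)[:2] for p in zip(u,v)]);c=P.mean(0);e=np.linalg.eigh(np.cov(P.T))
    d=e[1][:,1];print(n,len(P),c.round(1),'dir',np.degrees(np.arctan2(d[1],d[0])).round(1),'ext',np.ptp(P@d).round(0),np.ptp(P@e[1][:,0]).round(0),'mid',(P.min(0)+P.max(0))/2)
H,S,V=[hsv[:,:,i] for i in range(3)]
blob(((H<8)|(H>172))&(S>140),(365,238,428,285),76,'red')
blob((H>20)&(H<35)&(S>120),(365,238,428,285),76,'yel')
blob(V<55,(365,238,428,285),76,'blk')
blob(((H<8)|(H>172))&(S>140),(180,270,220,300),70,'jar')
i=arm.camera_info('top')
for n,p,z in[('hL',(222,235),100),('hR',(260,203),100),('bottle base side',(285,168),90),('bs cap',(280,151),180),('bb',(354,160),180)]:print(n,w('top',p,z,i).round(0))
E
```

```text
red 93 [ 477.  -184.5] dir -178.7 ext 87.0 9.0 mid [ 477.6042534  -184.54469912]
yel 110 [ 477.6 -234.2] dir -178.9 ext 87.0 10.0 mid [ 477.69575511 -234.39813098]
blk 103 [ 473.4 -275.9] dir 160.2 ext 120.0 99.0 mid [ 476.26672581 -233.02732559]
jar 205 [401.9 330. ] dir 78.9 ext 45.0 44.0 mid [401.32812854 329.91028993]
hL [539. 266. 100.]
hR [633. 161. 100.]
bottle base side [741.  92.  90.]
bs cap [760.  99. 180.]
bb [ 735. -106.  180.]
```

View pics/z.png

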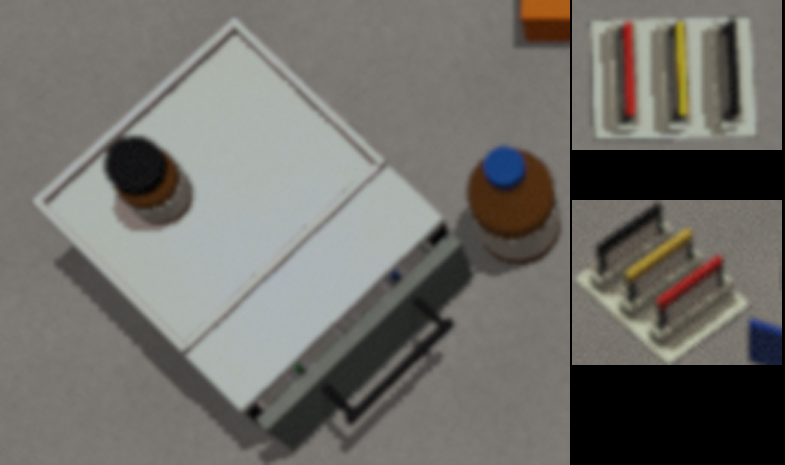

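The crop confirms the target: the red-topped cassette is the leftmost in the rack, at top (380,260). The blue pieces at (337,271), (361,309) and (413,325) are loose and blue all over, so they are look-alikes to leave alone. The bar runs from (227,233) to (259,203), and the unit's top front edge from (192,232) to (258,169).

Run:
```python
from h import *
i=arm.camera_info('top')
L=w('top',(191.7,231.7),140,i)[:2];R=w('top',(257.7,169),140,i)[:2];B=w('top',(188.3,101.7),154,i)[:2];A=w('top',(122,162.3),154,i)[:2]
d=L-R;print(L.round(),R.round(),np.linalg.norm(d),'y yaw',np.degrees(np.arctan2(d[1],d[0])));d=A-B;print(np.linalg.norm(d),np.degrees(np.arctan2(d[1],d[0])))
hL=w('top',(226.7,233),100,i)[:2];hR=w('top',(259.3,203.3),100,i)[:2];d=hL-hR
print(hL.round(),hR.round(),np.linalg.norm(d),np.degrees(np.arctan2(d[1],d[0])),'mid',(hL+hR)/2)
y=(L-R)/np.linalg.norm(L-R);x=np.array([y[1],-y[0]]);m=(L+R)/2
print('x',x,np.degrees(np.arctan2(x[1],x[0])),'front',m,'depth',(B-R)@x,(A-L)@x,'handle rel',((hL+hR)/2-m)@x,((hL+hR)/2-m)@y)
# optimise with scene camera
j=arm.camera_info('scene')
from scipy.optimize import least_squares
im=cv2.imread('pics/scene0.png');
h=np.r_[(hL+hR)/2,100];print('handle in scene',px('scene',h,j),'front',px('scene',np.r_[m,140],j))
print('red in scene',px('scene',[477.5,-184.5,76],j))
for c in('scene','top'):
    arm.snapshot(c)
wi=arm.camera_info('wrist');print('wrist cam',wi['K'],np.round(wi['T'],3))
s=arm.sense();print(s['tcp_pos'],s['tcp_rot'],s['joint_positions'])
```

```text
[540. 342.] [721. 165.] 253.60098718585937 y yaw 135.73069354189025
254.42862602912882 136.17375022215364
[545. 253.] [632. 163.] 125.3543831748948 134.0816886434522 mid [588.1228595  207.77999857]
x [0.69803179 0.71606677] 45.73069354189026 front [630.64118151 253.16950402] depth 284.07921131503093 282.11178579188777 handle rel -62.181057024738934 -1.2373598764154086
handle in scene [364.32358142 305.84380306] front [366.01672924 320.07587919]
red in scene [302.28298999 206.16067771]
wrist cam [[423.41834973   0.         324.95069508]
 [  0.         423.41834973 244.07506317]
 [  0.           0.           1.        ]] [[ 3.17000e-01  9.11000e-01  2.65000e-01  1.33958e+02]
 [ 9.48000e-01 -3.04000e-01 -8.90000e-02  6.40908e+02]
 [-0.00000e+00  2.79000e-01 -9.60000e-01  3.84442e+02]
 [ 0.00000e+00  0.00000e+00  0.00000e+00  1.00000e+00]]
[206.15765758 616.40800089 237.65954369] [-1.79997812e+02 -2.96191977e-03  1.61506241e+02] [-73.02333852  35.2294514   -0.72196479  81.55484868   0.46308702
  63.22067411  -2.31550826]
```

```bash
cat >> h.py <<'E'
from scipy.spatial.transform import Rotation as Ro
def go(p,yaw,frm=None):
    s=arm.sense();fp,fr=frm or (s['tcp_pos'],s['tcp_rot'])
    R0=Ro.from_euler('xyz',fr,degrees=True);R1=Ro.from_euler('xyz',[180,0,yaw],degrees=True)
    d=R0.inv().apply(np.array(p)-fp)/1000;r=(R0.inv()*R1).as_rotvec(degrees=True)/360
    print('shift',d.round(4),'turn',r.round(4),'rows>=',np.linalg.norm(d)/.0625,np.linalg.norm(r)*360/10.7)
E
python3 -c "
from h import *
go([588,208,238],135.6)"
```

```text
shift [-4.917e-01 -2.662e-01 -4.000e-04] turn [-0.    -0.     0.072] rows>= 8.945714119325972 2.421144092896019
```

play_rows:
  steps: [-0.02,-0.011,0,0,0,0.003,-0.06,-0.033,0,0,0,0.009,-0.11,-0.06,0,0,0,0.016,-0.16,-0.087,0,0,0,0.023,-0.21,-0.114,0,0,0,0.031,-0.26,-0.141,0,0,0,0.038,-0.31,-0.168,0,0,0,0.045,-0.36,-0.195,0,0,0,0.053,-0.41,-0.222,0,0,0,0.06,-0.45,-0.244,0,0,0,0.066,-0.48,-0.26,0,0,0,0.07,-0.492,-0.266,0,0,0,0.072,-0.492,-0.266,0,0,0,0.072,-0.492,-0.266,0,0,0,0.072]
  grip: -0.3

```text
time: 2.75
tcp_pos: [587.1, 210.0, 237.7]
tcp_rot: [180.0, -0.1, 135.8]
ft_force: [-0.6, 0.4, 0.2]
finger_gap: 32.2
grip_force: 0.0
```

Run:
```python
from h import *
s=arm.sense();print(s['time'],s['tcp_pos'].round(1) if hasattr(s['tcp_pos'],'round') else s['tcp_pos'],np.round(s['tcp_rot'],2),s['finger_gap'])
i=arm.camera_info('wrist');im=arm.snapshot('wrist');cv2.imwrite('pics/w1.png',im[:,:,::-1])
np.savez('w1.npz',K=i['K'],T=i['T'])
print(px('wrist',[588,208,100],i))
for l in('handle','drawer'):
    for d in arm.cut_out(l,'wrist')[:2]:
        print(l,round(d['conf'],2),d['bbox'])
```

```text
2.75 [587.1 210.  237.7] [ 1.7999e+02 -1.0000e-01  1.3575e+02] 32.20176096972495
[322.39506556 238.59733294]
handle 0.71 [313.3, 32.3, 122.5, 302.7]
drawer 0.62 [313.4, 35.3, 126.0, 298.9]
```

View pics/w1.png

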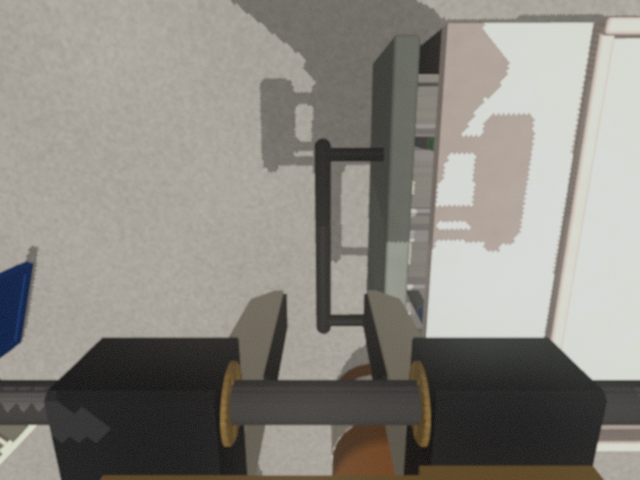

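The wrist view shows the bar running from (322,140) to (323,333), centred on my predicted (322,239). The fingers straddle it. I'll refine the axis and position from these points.

Run:
```python
from h import *
z=np.load('w1.npz');i={'K':z['K'],'T':z['T']}
im=cv2.imread('pics/w1.png').max(2)
# bar centre per row (dark)
pts=[]
for v in list(range(170,312,4)):
    c=np.nonzero(im[v,305:340]<50)[0]
    if len(c)>4: pts.append((305+c.mean(),v))
P=np.array([w('wrist',p,103,i)[:2] for p in pts]);d=np.linalg.svd(P-P.mean(0))[2][0];print(len(P),np.degrees(np.arctan2(d[1],d[0])),P.mean(0))
a=w('wrist',(322,140),100,i);b=w('wrist',(323,333),100,i);print(a,b,np.linalg.norm(a-b),(a+b)/2)
u=w('wrist',(443,25),140,i)-w('wrist',(428,337),140,i);print(np.degrees(np.arctan2(u[1],u[0])), w('wrist',(443,25),140,i))
go([588,208,98],135.7)
```

```text
2 -63.37901159181289 [555.06126841 240.66369138]
[540.05636065 254.49289038 100.        ] [640.45997956 157.36258963 100.        ] 139.69675019607018 [590.25817011 205.92774001 100.        ]
137.14798598908726 [541.43417269 342.00845555 140.        ]
shift [-0.0018 -0.0009  0.1397] turn [ 0.     -0.0002  0.0001] rows>= 2.235512713777778 0.006750144899196878
```

play_rows:
  steps: [0,-0.001,0.03,0,0,0.0007,0,-0.001,0.07,0,0,0.0007,0,-0.001,0.11,0,0,0.0007,0,-0.001,0.13,0,0,0.0007,0,-0.001,0.138,0,0,0.0007,0,-0.001,0.138,0,0,0.0007]

```text
time: 3.65
tcp_pos: [587.6, 207.9, 99.7]
tcp_rot: [-180.0, -0.0, 135.4]
ft_force: [-0.2, -0.2, 0.3]
finger_gap: 32.6
grip_force: 0.0
```

play_rows:
  steps: [0,0,0,0,0,0,0,0,0,0,0,0,0,0,0,0,0,0,0,0,0,0,0,0]
  grip: -1
  grip_force: 15

```text
time: 4.15
tcp_pos: [588.0, 207.4, 100.4]
tcp_rot: [179.9, 0.0, 135.3]
ft_force: [-0.7, 0.5, 3.2]
finger_gap: 10.5
grip_force: 15.0
```

play_rows:
  steps: [0,-0.01,0,0,0,0,0,-0.025,0,0,0,0,0,-0.04,0,0,0,0,-0.001,-0.055,0,0,0,0,-0.001,-0.07,0,0,0,0,-0.001,-0.085,0,0,0,0,-0.001,-0.1,0,0,0,0,-0.001,-0.115,0,0,0,0,-0.002,-0.13,0,0,0,0,-0.002,-0.14,0,0,0,0,-0.002,-0.14,0,0,0,0]

```text
time: 5.52
tcp_pos: [488.9, 104.9, 100.3]
tcp_rot: [-179.9, -0.1, 135.3]
ft_force: [-2.5, -0.9, 8.7]
finger_gap: 10.1
grip_force: 15.0
```

play_rows:
  steps: [0,-0.003,0,0,0,0,0,-0.006,0,0,0,0,0,-0.006,0,0,0,0]

```text
time: 5.9
tcp_pos: [487.8, 103.8, 100.3]
tcp_rot: [179.7, 0.1, 135.4]
ft_force: [2.5, 4.1, 3.4]
finger_gap: 10.4
grip_force: 15.0
```

play_rows:
  steps: [0,0.003,0,0,0,0,0,0.003,0,0,0,0,0,0.003,0,0,0,0,0,0.003,-0.02,0,0,0,0,0.003,-0.06,0,0,0,0,0.003,-0.1,0,0,0,0,0.003,-0.14,0,0,0,0,0.003,-0.14,0,0,0,0,0.003,-0.14,0,0,0]
  grip: -0.35

```text
time: 7.02
tcp_pos: [487.6, 103.9, 238.8]
tcp_rot: [-179.9, -0.1, 135.3]
ft_force: [-0.9, -1.0, 0.2]
finger_gap: 30.3
grip_force: 0.0
```

```bash
python3 -c "
from h import *
s=arm.sense();print(s['tcp_pos'],s['finger_gap'])
# view pose above slot: bar + 120
c=np.array([487.8,103.8])+120*np.array([np.cos(np.radians(46)),np.sin(np.radians(46))]);print(c)
go([*c,250],45.5)
"
```

```text
[487.61389963 103.85580715 238.7862219 ] 30.34770934109187
[571.15900446 190.12077604]
shift [ 0.0013  0.1201 -0.0115] turn [-4.000e-04  1.000e-04  2.495e-01] rows>= 1.9297869373823813 8.394208109649629
```

Run:
```python
from h import *
i=arm.camera_info('wrist');im=arm.snapshot('wrist');cv2.imwrite('pics/w2.png',im[:,:,::-1]);np.savez('w2.npz',K=i['K'],T=i['T'])
print(px('wrist',[571,190,20],i),px('wrist',[571,190,52],i),px('wrist',[487.8,103.8,100],i))
for d in arm.cut_out('slot','wrist')[:2]:print(d['conf'],d['bbox'])
cv2.imwrite('pics/top1.png',arm.snapshot('top')[:,:,::-1])
```

```text
[460.77003395 210.34508437] [472.94229505 218.36093767] [324.06433233 235.4517882 ]
0.6 [320.0, 30.3, 319.2, 322.4]
```

View pics/w2.png

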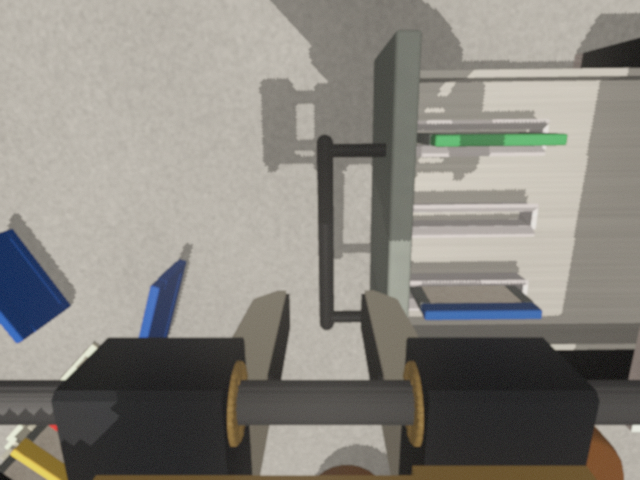

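The drawer is fully open. The empty middle slot spans rows 205–236 and columns 412–537, between the green and blue cassettes. I'll enlarge it to measure its lips.

Run:
```python
from h import *
im=cv2.imread('pics/w2.png')[120:330,400:600]
cv2.imwrite('pics/w2z.png',cv2.resize(im,(760,798))[0:600] if 0 else cv2.resize(im[:150],(800,600),interpolation=cv2.INTER_CUBIC))
```

```text
(no output)
```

View pics/w2z.png

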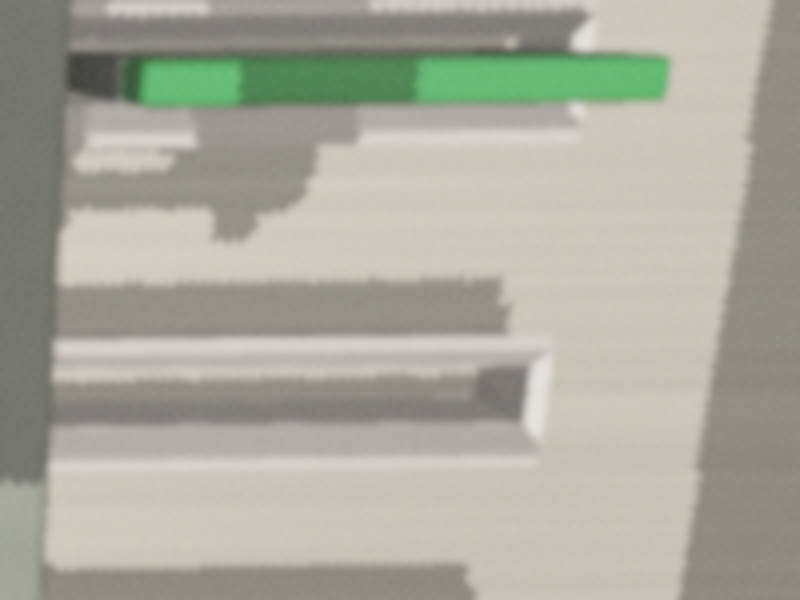

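Run:
```python
from h import *
z=np.load('w2.npz');i={'K':z['K'],'T':z['T']}
W=lambda u,v,h:w('wrist',(u,v),h,i)[:2]
a=W(415,220.8,52);b=W(530,220.2,52);d=b-a;print('slot line',np.degrees(np.arctan2(d[1],d[0])))
th=np.radians(46);x=np.array([np.cos(th),np.sin(th)]);y=np.array([-x[1],x[0]]);o=np.array([487.8,103.8])
f=lambda p:(np.round([(p-o)@x,(p-o)@y],1))
print('slot lips mid',f(W(475,220.4,52)),'end outer top',f(W(538,220,52)),'end bottom of flare',f(W(531,220,44)))
g0=W(435,139.7,90);g1=W(567,139.7,90);d=g1-g0
print('green ends',f(g0),f(g1),np.degrees(np.arctan2(d[1],d[0])),'len',np.linalg.norm(d))
B0=W(425,314.5,90);B1=W(540,313,90);print('blue',f(B0),f(B1))
print('bar',f(W(326,140,100)),f(W(327,326,100)))
print('lip edges w',f(W(475,205,52)),f(W(475,235.7,52)))
```

```text
slot line 45.64985961436701
slot lips mid [121.6  -1.7] end outer top [172.4  -1.9] end bottom of flare [170.7  -3.7]
green ends [76.  63.7] [165.4  62.6] 45.32603737545996 len 89.45126734884025
blue [ 76.2 -66. ] [163.8 -65.7]
bar [ 2.1 64.8] [  1.3 -69.8]
lip edges w [120.5  10.9] [122.7 -14.5]
```

```bash
python3 -c "
from h import *
go([477.3,-184.5,200],1)
print(arm.sense()['joint_positions'])
"
```

```text
shift [-0.1955 -0.2123  0.0385] turn [-0.0006  0.0004  0.3731] rows>= 4.659060051234929 12.554363178222648
[-20.13233535  21.98969404   7.79405003 106.11126026  -3.66182814
  52.34025808  34.68189859]
```

play_rows:
  steps: [-0.01,-0.011,0.002,0,0,0.02,-0.025,-0.027,0.005,0,0,0.045,-0.04,-0.043,0.008,0,0,0.07,-0.055,-0.06,0.011,0,0,0.096,-0.07,-0.076,0.014,0,0,0.122,-0.085,-0.092,0.017,0,0,0.148,-0.1,-0.109,0.02,0,0,0.174,-0.115,-0.125,0.023,0,0,0.2,-0.13,-0.141,0.026,0,0,0.226,-0.143,-0.155,0.028,0,0,0.252,-0.156,-0.17,0.031,0,0,0.278,-0.168,-0.183,0.033,0,0,0.304,-0.18,-0.196,0.036,0,0,0.33,-0.189,-0.206,0.037,0,0,0.354,-0.196,-0.212,0.038,0,0,0.37,-0.196,-0.212,0.038,0,0,0.373,-0.196,-0.212,0.038,0,0,0.373,-0.196,-0.212,0.038,0,0,0.373]

```text
time: 9.43
tcp_pos: [478.9, -183.6, 201.5]
tcp_rot: [-180.0, 0.0, 1.2]
ft_force: [0.4, 1.1, 0.2]
finger_gap: 30.6
grip_force: 0.0
```

Run:
```python
from h import *
s=arm.sense();print(s['tcp_pos'],s['tcp_rot'],s['joint_positions'])
i=arm.camera_info('wrist');im=arm.snapshot('wrist');b=im[:,:,::-1].copy();cv2.imwrite('pics/w3.png',b);np.savez('w3.npz',K=i['K'],T=i['T'])
hsv=cv2.cvtColor(b,cv2.COLOR_BGR2HSV);H,S,V=[hsv[:,:,k] for k in range(3)]
m=(((H<8)|(H>172))&(S>130)&(V>110)).astype(np.uint8);n,l,st,ce=cv2.connectedComponentsWithStats(m)
for k in range(1,n):
    if st[k,4]>300: print(st[k],ce[k],w('wrist',ce[k],76,i),cv2.minAreaRect(np.argwhere(l==k)[:,::-1].astype(np.float32)))
```

```text
[ 478.93171173 -183.64067381  201.46521896] [-1.79965158e+02  2.58752817e-02  1.15262557e+00] [-10.35164243  31.28559871  44.32008764 107.6244263  -27.33711847
  52.24770288 -41.77396858]
[ 326  171   12  129 1313] [331.57044935 234.1980198 ] [ 485.94597256 -188.04165191   76.        ] ((331.6175537109375, 235.01095581054688), (10.450478553771973, 128.06246948242188), 0.5617052912712097)
```

View pics/w3.png

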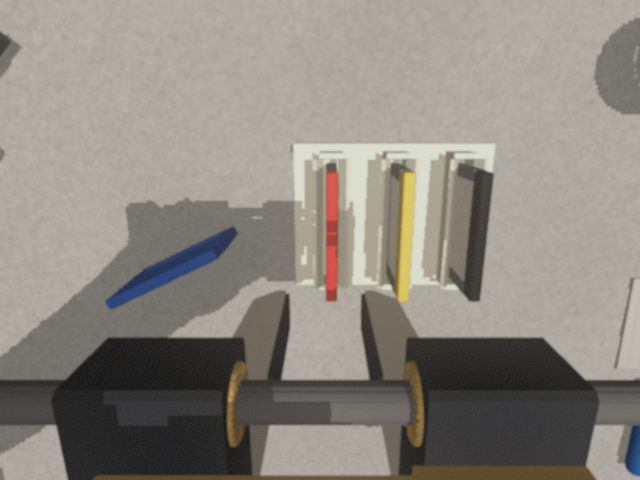

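The wrist view shows the red cassette between the open fingers at column 331, rows 171–300. Its yellow and black neighbours are well clear at columns 405 and 480, and a loose blue look-alike is at (172,268). The wrist and top estimates differ by a few mm, so I'll reconcile them using edges and the rack base.

Run:
```python
from h import *
z=np.load('w3.npz');i={'K':z['K'],'T':z['T']};print(i['T'].round(3).tolist())
b=cv2.imread('pics/w3.png')
W=lambda u,v,h:w('wrist',(u,v),h,i)[:2].round(1)
for r in (180,210,250,290): 
    row=b[r,318:346].astype(int);print(r,[int(x) for x in (row[:,2]-row[:,1])])
print('col',[(v,b[v,332].tolist()) for v in list(range(158,178,2))+list(range(294,304,2))])
print('red ends',W(331.5,171,76),W(331.5,300,76),'yel',W(408.5,172,76),W(403.5,300,76))
print('rack corners z6',W(293,144,6),W(494,144,6),W(296,284,6))
t=arm.camera_info('top')
print('rack by top',[w('top',p,6,t)[:2].round(1) for p in((362+592-572-0,0),)] if 0 else [w('top',(362+(u-572)/3,235+v/3),6,t)[:2].round(1) for u,v in((593,20),(753,20),(596,137),(756,135))])
s=arm.camera_info('scene');im=arm.snapshot('scene')
hsv=cv2.cvtColor(im[:,:,::-1].copy(),cv2.COLOR_BGR2HSV);H,S,V=[hsv[:,:,k] for k in range(3)]
m=((H<8)|(H>172))&(S>120);m[:190]=0;m[230:]=0;m[:,:270]=0;m[:,325:]=0
v,u=np.nonzero(m);print('scene red',len(u),u.min(),u.max(),v.min(),v.max(),u.mean(),v.mean(),w('scene',(u.mean(),v.mean()),68,s))
```

```text
[[0.02, -0.96, -0.278, 557.818], [-1.0, -0.019, -0.005, -182.261], [-0.0, 0.278, -0.961, 348.217], [0.0, 0.0, 0.0, 1.0]]
180 [3, 5, 5, 6, 6, 7, 9, 26, 68, 109, 122, 122, 123, 123, 124, 121, 122, 122, 117, 89, 41, 12, 6, 5, 6, 6, 7, 6]
210 [7, 6, 6, 6, 7, 6, 8, 28, 72, 112, 126, 126, 127, 125, 127, 125, 125, 125, 117, 84, 36, 9, 6, 6, 7, 5, 5, 6]
250 [6, 6, 6, 5, 8, 7, 7, 27, 73, 115, 128, 131, 131, 130, 129, 130, 126, 117, 90, 43, 17, 8, 6, 6, 5, 7, 7, 8]
290 [5, 3, 3, 3, 3, 2, 6, 18, 50, 85, 101, 102, 102, 103, 102, 103, 95, 82, 49, 19, 8, 6, 5, 5, 6, 6, 5, 5]
col [(158, [187, 202, 201]), (160, [150, 167, 172]), (162, [128, 143, 148]), (164, [85, 95, 97]), (166, [78, 86, 89]), (168, [79, 87, 92]), (170, [71, 81, 114]), (172, [68, 77, 165]), (174, [82, 92, 208]), (176, [84, 93, 214]), (294, [61, 68, 157]), (296, [59, 65, 157]), (298, [54, 62, 154]), (300, [77, 85, 155]), (302, [145, 154, 170])]
red ends [ 527.6 -187. ] [ 438.6 -189.2] yel [ 528.  -236.1] [ 439.6 -239.2]
rack corners z6 [ 540.3 -157.4] [ 543.5 -315.6] [ 422.3 -159.9]
rack by top [array([ 537.9, -158. ]), array([ 538.2, -318.5]), array([ 420.2, -159.4]), array([ 422.5, -317.6])]
scene red 105 290 311 199 216 300.1047619047619 207.35238095238094 [ 481.98897396 -190.27949577   68.        ]
```

```bash
python3 -c "
from h import *
print(arm.sense()['tcp_pos'])
go([482,-187,68],1.3)
"
```

```text
[ 479.00259684 -183.8742701   201.66538871]
shift [0.0029 0.0032 0.1337] turn [-0.0001  0.     -0.0005] rows>= 2.1397684063289386 0.01687196317248384
```

play_rows:
  steps: [0.003,0.003,0.02,0,0,-0.0004,0.003,0.003,0.06,0,0,-0.0004,0.003,0.003,0.09,0,0,-0.0004,0.003,0.003,0.115,0,0,-0.0004,0.003,0.003,0.134,0,0,-0.0004,0.003,0.003,0.134,0,0,-0.0004]

```text
time: 10.28
tcp_pos: [481.3, -186.7, 66.7]
tcp_rot: [-179.9, 0.1, 1.2]
ft_force: [0.4, 0.7, 0.5]
finger_gap: 30.4
grip_force: 0.0
```

play_rows:
  steps: [0,0,0,0,0,0,0,0,0,0,0,0,0,0,0,0,0,0,0,0,0,0,0,0,0,0,0,0,0,0]
  grip: -1
  grip_force: 15

```text
time: 10.9
tcp_pos: [482.5, -187.4, 68.4]
tcp_rot: [180.0, -0.1, 1.2]
ft_force: [-0.0, 0.7, 5.8]
finger_gap: 8.0
grip_force: 15.0
```

play_rows:
  steps: [0,0,-0.01,0,0,0,0,0,-0.03,0,0,0,0,0,-0.06,0,0,0,0,0,-0.1,0,0,0,0,0,-0.14,0,0,0,0,0,-0.165,0,0,0,0,0,-0.165,0,0,0,0,0,-0.165,0,0,0]

```text
time: 11.9
tcp_pos: [481.3, -186.5, 231.6]
tcp_rot: [-179.9, 0.1, 1.2]
ft_force: [0.1, 0.2, -0.9]
finger_gap: 8.1
grip_force: 15.0
```

Run:
```python
from h import *
s=arm.sense();print(s['tcp_pos'],s['tcp_rot'],s['finger_gap'],s['ft_force'])
i=arm.camera_info('wrist');im=arm.snapshot('wrist');cv2.imwrite('pics/w4.png',im[:,:,::-1])
R=Ro.from_euler('xyz',s['tcp_rot'],degrees=True)
for dx in(-45,0,45):print(dx,px('wrist',s['tcp_pos']+R.apply([dx,0,-8]),i))
th=np.radians(45.8);o=np.array([487.8,103.8]);c=o+120*np.array([np.cos(th),np.sin(th)])-1.5*np.array([-np.sin(th),np.cos(th)])
print(c);go([*c,s['tcp_pos'][2]],45.8)
```

```text
[ 481.25896653 -186.51925648  231.55476055] [-1.79932745e+02  1.23021878e-01  1.20984503e+00] 8.106338710724883 [ 0.07430831  0.18232634 -0.88595035]
-45 [324.50599075 447.08087024]
0 [324.47609147 345.49399298]
45 [324.44095694 226.11963271]
[572.53517825 188.78352526]
shift [ 9.920e-02 -3.733e-01 -1.000e-04] turn [-0.0004  0.0003 -0.1239] rows>= 6.180086604783584 4.167886252468363
```

View pics/w4.png

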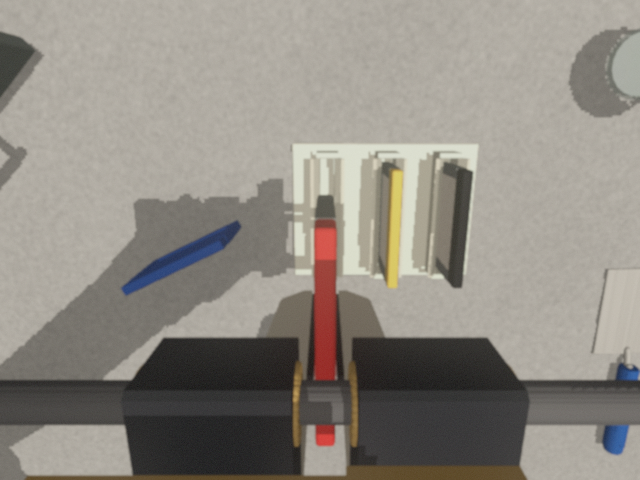

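The red cassette is held upright and centred. Its front end is at row 221 against 226 expected for a centred grip, so it sits about 1.5 mm forward along tool x. Yellow and black are undisturbed at (395,225) and (460,225). I'll aim 1.5 mm short to compensate.

play_rows:
  steps: [0.003,-0.012,0,0,0,-0.004,0.01,-0.038,0,0,0,-0.012,0.02,-0.075,0,0,0,-0.025,0.03,-0.113,0,0,0,-0.038,0.04,-0.151,0,0,0,-0.05,0.05,-0.189,0,0,0,-0.063,0.06,-0.227,0,0,0,-0.076,0.07,-0.265,0,0,0,-0.088,0.08,-0.303,0,0,0,-0.101,0.089,-0.338,0,0,0,-0.112,0.096,-0.364,0,0,0,-0.121,0.098,-0.372,0,0,0,-0.124,0.098,-0.372,0,0,0,-0.124,0.098,-0.372,0,0,0,-0.124]

```text
time: 13.7
tcp_pos: [572.0, 184.8, 232.6]
tcp_rot: [180.0, 0.1, 45.7]
ft_force: [0.4, 0.1, -0.2]
finger_gap: 7.8
grip_force: 15.0
```

Run:
```python
from h import *
for _ in range(2):
    i=arm.camera_info('wrist');s=arm.sense();im=arm.snapshot('wrist')
print(s['tcp_pos'],s['tcp_rot'],s['finger_gap'])
b=im[:,:,::-1].copy();cv2.imwrite('pics/w5.png',b);np.savez('w5.npz',K=i['K'],T=i['T'])
go([571.7,187.9,231],45.8)
cv2.imwrite('pics/w5z.png',b)
```

```text
[572.13483206 184.89967128 232.76034687] [1.79968858e+02 4.51697335e-02 4.56698907e+01] 8.024521619759291
shift [ 0.0017 -0.0023  0.0018] turn [ 0.0001  0.0001 -0.0003] rows>= 0.053731646836919174 0.011089975637515655
```

View pics/w5z.png

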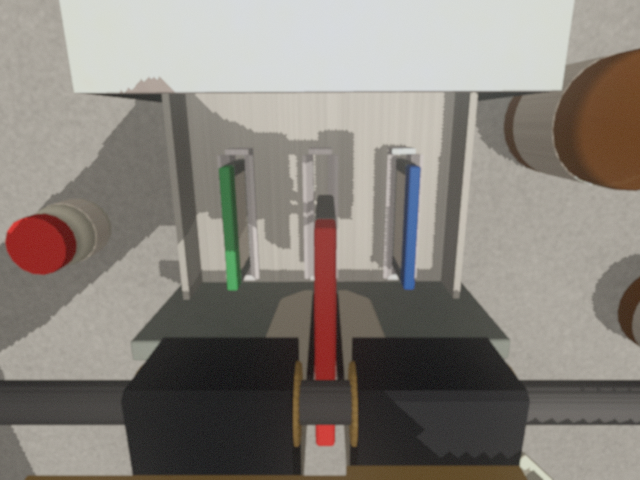

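The wrist view shows the held cassette at column 325. The green and blue tops are at about columns 227–233 and 409–412, mid ≈ 320, so the slot lies about 2–3 mm left. The jar and bottles are clear. Now I'll quantify that.

Run:
```python
from h import *
z=np.load('w5.npz');i={'K':z['K'],'T':z['T']};b=cv2.imread('pics/w5.png');h=cv2.cvtColor(b,cv2.COLOR_BGR2HSV)
s=arm.sense();p0=np.array([572.1,184.9,0]);R=Ro.from_euler('z',45.7,degrees=True)
f=lambda u,v,zz:((R.inv().apply(w('wrist',(u,v),zz,i)-p0))*[1,-1,1])[:2].round(1)
for n,lo,hi,x0,x1 in(('green',45,85,215,245),('blue',100,130,395,425)):
    for r in(175,200,225,250,275):
        q=h[r,x0:x1];c=np.nonzero((q[:,0]>lo)&(q[:,0]<hi)&(q[:,1]>100))[0]+x0
        print(n,r,c.min(),c.max(),f(c.max() if n=='blue' else c.min(),r,90),f(c.mean(),r,90))
print('green ends',f(227,165,90),f(233,290,90),'blue',f(413,166,90),f(409,289,90))
hb=h[150:300,215:425]
v=np.nonzero((hb[:,15,0]>45)&(hb[:,15,0]<85)&(hb[:,15,1]>100))[0]+150;print('green rows',v.min(),v.max())
v=np.nonzero((hb[:,195,0]>100)&(hb[:,195,0]<130)&(hb[:,195,1]>100))[0]+150;print('blue rows',v.min(),v.max())
```

```text
green 175 221 230 [ 43.4 -69.3] [ 43.3 -66.2]
green 200 222 231 [ 26.2 -69.8] [ 26.2 -66.7]
green 225 225 232 [  8.4 -68.9] [  8.4 -66.4]
green 250 226 235 [ -9.9 -69.4] [ -9.9 -66.2]
green 275 227 237 [-28.9 -69.9] [-28.9 -66.3]
blue 175 409 418 [43.3 64.6] [43.3 61.6]
blue 200 407 417 [26.1 65. ] [26.1 61.5]
blue 225 406 415 [ 8.3 64.6] [ 8.3 61.5]
blue 250 404 414 [-10.  65.] [-10.   61.4]
blue 275 403 413 [-29.1  65.4] [-29.1  61.8]
green ends [ 50.1 -64.8] [-40.7 -66.2] blue [49.3 60.9] [-40.   63.1]
green rows 175 289
blue rows 167 289
```

play_rows:
  steps: [0.0025,-0.0024,0,0,0,0,0.0025,-0.0024,0.01,0,0,0,0.0025,-0.0024,0.04,0,0,0,0.0025,-0.0024,0.07,0,0,0,0.0025,-0.0024,0.095,0,0,0,0.0025,-0.0024,0.11,0,0,0,0.0025,-0.0024,0.118,0,0,0,0.0025,-0.0024,0.126,0,0,0,0.0025,-0.0024,0.132,0,0,0,0.0025,-0.0024,0.132,0,0,0]

```text
time: 15.05
tcp_pos: [572.1, 190.2, 100.5]
tcp_rot: [-180.0, 0.0, 45.8]
ft_force: [0.4, 0.5, -0.9]
finger_gap: 7.9
grip_force: 15.0
```

play_rows:
  steps: [0,0,0.005,0,0,0,0,0,0.01,0,0,0,0,0,0.015,0,0,0,0,0,0.018,0,0,0,0,0,0.018,0,0,0]

```text
time: 15.68
tcp_pos: [572.3, 190.2, 82.6]
tcp_rot: [180.0, -0.0, 45.8]
ft_force: [-0.9, 0.6, -1.5]
finger_gap: 7.7
grip_force: 15.0
```

play_rows:
  steps: [0,0,0,0,0,0,0,0,0,0,0,0,0,0,0,0,0,0,0,0,0,0,0,0,0,0,0,0,0,0]
  grip: -0.35

```text
time: 16.3
tcp_pos: [572.2, 190.2, 82.6]
tcp_rot: [-180.0, 0.0, 45.8]
ft_force: [0.0, 0.2, -0.4]
finger_gap: 30.2
grip_force: 0.0
```

play_rows:
  steps: [0,0,-0.01,0,0,0,0,0,-0.04,0,0,0,0,0,-0.08,0,0,0,0,0,-0.12,0,0,0,0,0,-0.15,0,0,0,0,0,-0.15,0,0,0,0,0,-0.15,0,0,0]

```text
time: 17.18
tcp_pos: [571.5, 190.2, 231.9]
tcp_rot: [-179.9, 0.1, 45.8]
ft_force: [-0.8, -0.3, -0.4]
finger_gap: 30.0
grip_force: 0.0
```

Run:
```python
from h import *
s=arm.sense();i=arm.camera_info('wrist');b=arm.snapshot('wrist')[:,:,::-1].copy();cv2.imwrite('pics/w6.png',b)
print(s['time'],s['tcp_pos'],s['finger_gap'])
h=cv2.cvtColor(b,cv2.COLOR_BGR2HSV)
p0=np.r_[s['tcp_pos'][:2],0];R=Ro.from_euler('z',45.7,degrees=True)
f=lambda u,v,zz:((R.inv().apply(w('wrist',(u,v),zz,i)-p0))*[1,-1,1])[:2].round(1)
for n,k,x0,x1 in(('green',(h[:,:,0]>45)&(h[:,:,0]<85),200,290),('red',(h[:,:,0]<8)|(h[:,:,0]>172),290,350),('blue',(h[:,:,0]>100)&(h[:,:,0]<130),370,440)):
    m=k&(h[:,:,1]>100);m[:,:x0]=0;m[:,x1:]=0;m[:130]=0;m[330:]=0
    v,u=np.nonzero(m);print(n,len(v),v.min(),v.max(),[(r,u[v==r].mean().round(1),f(u[v==r].mean(),r,90)) for r in(v.min()+3,(v.min()+v.max())//2,v.max()-3)])
```

```text
17.175 [571.47956116 190.21502521 231.90221634] 29.984387374353897
green 1207 171 293 [(np.int64(174), np.float64(231.0), array([ 43.8, -62.7])), (np.int64(232), np.float64(234.5), array([  3.3, -62.6])), (np.int64(290), np.float64(238.0), array([-40.7, -62.5]))]
red 1379 172 296 [(np.int64(175), np.float64(326.0), array([43.3,  1.7])), (np.int64(234), np.float64(326.0), array([2. , 1.8])), (np.int64(293), np.float64(326.0), array([-42.9,   2. ]))]
blue 1307 171 293 [(np.int64(174), np.float64(420.5), array([44.2, 65.7])), (np.int64(232), np.float64(417.0), array([ 3.6, 65.9])), (np.int64(290), np.float64(414.0), array([-40.3,  66.5]))]
```

View pics/w6.png

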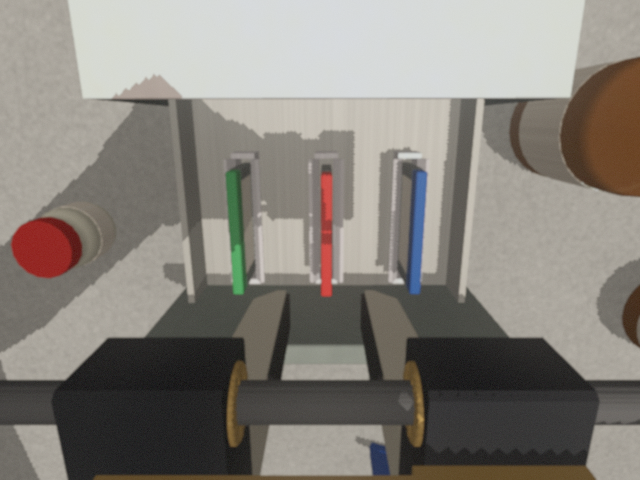

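The red cassette is seated: its top is at rows 172–296, level with green and blue at 171–293. It lies within about 2 mm lengthwise and 0.2 mm across of their mid-point. Next I'll go back to the handle.

```bash
python3 -c "
from h import *
go([488.3,103.9,231],135.6)"
```

```text
shift [-0.1197  0.0006  0.0006] turn [-5.000e-04  1.000e-04 -2.493e-01] rows>= 1.9155690322583394 8.388039930449358
```

play_rows:
  steps: [-0.01,0,0,0,0,-0.015,-0.025,0,0,0,0,-0.04,-0.038,0,0,0,0,-0.067,-0.05,0,0,0,0,-0.094,-0.065,0,0,0,0,-0.121,-0.08,0,0,0,0,-0.148,-0.09,0,0,0,0,-0.175,-0.1,0,0,0,0,-0.202,-0.11,0,0,0,0,-0.226,-0.117,0,0,0,0,-0.243,-0.12,0,0,0,0,-0.249,-0.12,0,0,0,0,-0.249,-0.12,0,0,0,0,-0.249,-0.12,0,0,0,0,-0.249]

```text
time: 18.98
tcp_pos: [488.7, 104.4, 232.5]
tcp_rot: [-180.0, -0.0, 135.5]
ft_force: [1.1, -0.4, -0.4]
finger_gap: 30.3
grip_force: 0.0
```

```bash
python3 -c "
from h import *
i=arm.camera_info('wrist');b=arm.snapshot('wrist')[:,:,::-1];cv2.imwrite('pics/w7.png',b)
g=b.max(2).astype(int)
for r in(180,200,220): print(r,[int(x) for x in g[r,305:345]])
print(px('wrist',[488,104,105],i));s=arm.sense();print(s['tcp_pos'],s['tcp_rot'])
go([488.3,103.9,100],135.8)"
```

```text
180 [184, 184, 183, 185, 187, 188, 188, 185, 185, 166, 130, 86, 62, 55, 58, 58, 61, 62, 58, 60, 61, 58, 61, 61, 61, 69, 91, 114, 132, 135, 135, 135, 135, 133, 134, 132, 139, 150, 171, 177]
200 [180, 184, 185, 185, 188, 188, 187, 186, 185, 175, 149, 97, 66, 61, 61, 64, 63, 63, 63, 64, 62, 57, 61, 63, 64, 68, 90, 116, 129, 134, 131, 134, 132, 132, 130, 132, 137, 160, 177, 186]
220 [187, 189, 190, 189, 190, 189, 188, 185, 186, 180, 154, 111, 69, 62, 64, 65, 65, 57, 66, 63, 66, 64, 61, 63, 63, 68, 92, 113, 126, 135, 133, 134, 136, 136, 135, 139, 154, 174, 183, 185]
[322.32347342 239.04696513]
[488.70932085 104.38070633 232.57767355] [-1.79995347e+02 -1.75098578e-03  1.35482964e+02]
shift [-0.     -0.0006  0.1326] turn [-0.     -0.     -0.0009] rows>= 2.121266830286087 0.02963313827616938
```

play_rows:
  steps: [0,0,0.03,0,0,-0.0009,0,0,0.07,0,0,-0.0009,0,0,0.11,0,0,-0.0009,0,0,0.132,0,0,-0.0009,0,0,0.132,0,0,-0.0009]

```text
time: 19.65
tcp_pos: [487.6, 104.0, 99.3]
tcp_rot: [-179.8, -0.1, 135.8]
ft_force: [0.1, 0.3, 1.0]
finger_gap: 30.4
grip_force: 0.0
```

play_rows:
  steps: [0,0,0,0,0,0,0,0,0,0,0,0,0,0,0,0,0,0,0,0,0,0,0,0]
  grip: -1
  grip_force: 15

```text
time: 20.15
tcp_pos: [489.1, 104.0, 101.7]
tcp_rot: [179.9, 0.1, 135.8]
ft_force: [-1.3, -0.6, 6.7]
finger_gap: 10.2
grip_force: 15.0
```

play_rows:
  steps: [0,0.005,0,0,0,0,0,0.015,0,0,0,0,0,0.028,0,0,0,0,0,0.041,0,0,0,0,0,0.054,0,0,0,0,0,0.067,0,0,0,0,0,0.08,0,0,0,0,0,0.093,0,0,0,0,0,0.106,0,0,0,0,0,0.119,0,0,0,0,0,0.132,0,0,0,0,0,0.142,0,0,0,0,0,0.148,0,0,0,0,0,0.148,0,0,0,0]

```text
time: 21.9
tcp_pos: [593.0, 211.4, 101.7]
tcp_rot: [179.8, 0.1, 135.8]
ft_force: [-0.0, 1.3, 4.8]
finger_gap: 10.2
grip_force: 15.0
```

play_rows:
  steps: [0,0.003,0,0,0,0,0,0.006,0,0,0,0,0,0.008,0,0,0,0,0,0.01,0,0,0,0,0,0.01,0,0,0,0]

```text
time: 22.52
tcp_pos: [596.2, 214.7, 101.7]
tcp_rot: [-179.6, -0.1, 135.7]
ft_force: [-6.3, -3.9, 11.0]
finger_gap: 10.2
grip_force: 15.0
```

play_rows:
  steps: [0,-0.004,0,0,0,0,0,-0.004,0,0,0,0]

```text
time: 22.78
tcp_pos: [596.0, 214.5, 101.7]
tcp_rot: [179.9, 0.0, 135.8]
ft_force: [-1.3, -0.2, 6.4]
finger_gap: 10.3
grip_force: 15.0
```

play_rows:
  steps: [0,0,0,0,0,0,0,0,0,0,0,0,0,0,0,0,0,0,0,0,-0.01,0,0,0,0,0,-0.04,0,0,0,0,0,-0.08,0,0,0,0,0,-0.12,0,0,0,0,0,-0.14,0,0,0,0,0,-0.14,0,0,0]
  grip: -0.38

```text
time: 23.9
tcp_pos: [597.1, 214.8, 243.1]
tcp_rot: [179.7, 0.1, 135.8]
ft_force: [0.2, -0.1, -1.2]
finger_gap: 29.3
grip_force: 0.0
```

Run:
```python
from h import *
s=arm.sense();print(s['time'],s['tcp_pos'],s['finger_gap'],s['ft_force'])
i=arm.camera_info('wrist');b=arm.snapshot('wrist')[:,:,::-1];t=arm.snapshot('top')[:,:,::-1]
o=np.zeros((480,800,3),np.uint8);o[:240,:320]=cv2.resize(b,(320,240));o[:480,320:800]=cv2.resize(t[80:320,100:440],(480,339))[:480] if 0 else 0
o[:339,320:800]=cv2.resize(t[80:320,100:440],(480,339));cv2.imwrite('pics/fin.png',o)
g=b.max(2).astype(int)
for r in(190,220):
    c=np.nonzero(g[r,300:350]<80)[0]+300;print(r,c.mean(),w('wrist',(c.mean(),r),104,i))
```

```text
23.9 [597.06910908 214.75122856 243.09688274] 29.316321705932072 [ 0.17095217 -0.11379698 -1.21628714]
190 323.0 [574.85071758 236.71558457 104.        ]
220 323.0 [589.77511464 222.166047   104.        ]
```

View pics/fin.png

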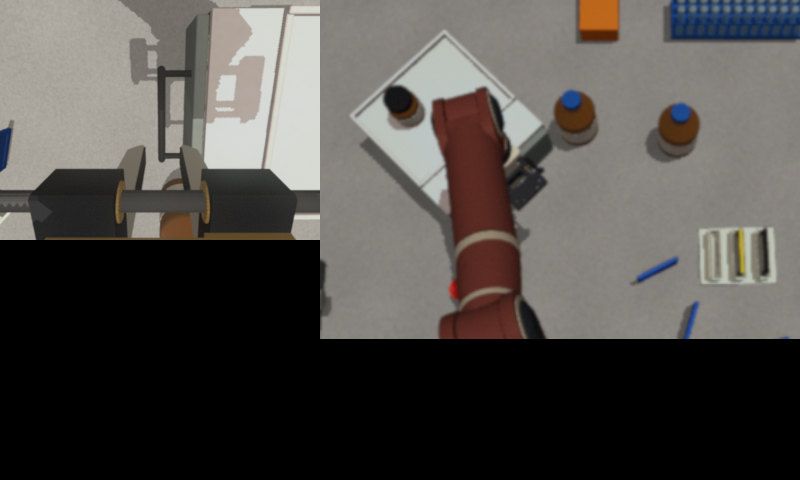

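The last picture shows the drawer front flush against the unit with no gap. The bar at wrist (162,112 in the half-size view) is still centred under the tool. The rack's red slot is empty, and the bottles, yellow and black are unmoved. I'm handing in.

```bash
python3 -c "
from rig import arm
print(arm.close_job())"
```

```text
the job is handed in; nothing more can be done
None
```

The red cassette is standing in the drawer's middle slot with the drawer pushed shut, no other object was seen to move, and the job was handed in at about 24 s; the hand-in returned no verdict.

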